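# Start a sterilisation indicator vial in the bench reader

## Task

Start the exposed indicator vial in the vial reader: press the key in front of the reader's lid until the latch lets go, and let the lid spring fully open by itself without touching it on the way. Stand the vial from the small rack fully home in any free well, then swing the lid shut and press it until it clicks and stays closed. Key and lid need only a light finger's push (keep it under 20 N); leave the control vial, the steel bowl and the wipes tub where they are.

Things in the scene. Friction and masses are not known exactly. Their poses are not given: they have to be found in the camera images.
- reader: vial reader, a white bench instrument fixed on the table; case 190 (its x) x 170 x 75 mm tall, origin at the centre of its underside. Its front (dark display, release key) faces its -x, towards the robot, turned by up to 15 degrees. Its flat top, the deck, is 75 mm above the origin and carries a grey domed lid hinged along y at the rear; the deck under the lid has four vial wells in a row along y
- lid (a joint): angle of the lid about hinge: 0 to 0.01 rad = shut and latched, 1.35 = sprung fully open (77 degrees). A damped spring always pushes it open: once the latch lets go it opens in about 1 s, and it opens again if let go before it has latched. To shut it, push its outer top face close to the free edge from behind, forwards and down round the hinge
- lid_edge (a point): middle of the lid's upper front edge, on the lid. Shut: 125 mm in front of hinge and 42 mm above the deck; the lid then reaches to 8 mm behind the hinge, is 140 mm wide, hollow below. Open: 131 mm above the deck, 13 mm behind the hinge, top face to the rear. Shutting takes 2 to 3 N, then 4 to 7 N past the catch in the last 12 mm; rubber buffers (6 N per mm) start 1 mm below latched
- hinge (a point): middle of the lid's hinge line, fixed to the reader, at deck height, 85 mm behind the reader's centre; the line runs along the reader's y, the lid's front lifts up and back about it
- key_place (a point): deck point under the release key's middle, 72 mm in front of the reader's centre, 32 mm in front of the shut lid. The key is a grey block 18 (x) x 46 (y) mm; its flat top is 8 to 22 mm above this point, set differently on every unit and not measured: feel for it. Pressed down it resists with 2.5 N rising to 6 N, frees the lid after about 5 mm (5 N), has a hard stop after 7 mm, springs back
- well1 (a point): centre of the mouth (at deck height) of the free well at reader x = 0, y = -45 mm. All wells are round, 14 mm wide, 28 mm deep, with a 1.5 mm chamfer, 30 mm apart
- well2 (a point): centre of the mouth of the free well at reader x = 0, y = -15 mm, at deck height
- well3 (a point): centre of the mouth of the free well at reader x = 0, y = +15 mm, at deck height, 30 mm from the control vial
- vial_mid (a point): middle (31 mm above its bottom) of the vial to load, 62 mm tall: clear tube 11 mm in diameter, blue cap 15 mm in diameter and 22 mm tall on top (cap centre 20 mm above this point), about 14 g; z along the vial. It stands upright in the rack, in the hole second from the robot's end. Home in rack or well it is 28 mm deep, and 34 mm, with all the cap, shows above
- rack: aluminium vial rack fixed on the table, 120 (x) x 44 x 40 mm tall, origin at the centre of its underside, four holes in a row along x
- control_mid (a point): middle (half-way up) of the control vial, the same as the other, standing in the fourth well at reader x = 0, y = +45 mm, under the lid; leave it there
- bowl: stainless bowl on the table, 116 mm in diameter, 45 mm tall, origin at the centre of its underside; leave it alone
- tub: white wipes tub on the table, 88 mm in diameter, 130 mm tall, origin at the centre of its underside; leave it alone

How it is judged:
By the outcome, as a careful person would: the job done as asked, in the order asked, and still so for the second after the job is handed in, with the robot touching nothing.
It also fails if it takes over 67 s, if anything falls off the work surface, if the arm or the gripper's body presses on something with over 40 N, if the wrist force passes 120 N, or if a joint passes its speed limit or range.

## Robot

A 7-joint arm with a two-finger parallel gripper is mounted at the origin on the work surface. World frame = base frame: x ahead of the robot, y to its left, z up, the work surface at z = 0. Lengths are in m, angles in rad, forces in N, time in s.
With the tool pointing down it reaches from about 0.4 to 0.85 m from the base axis. Payload 4.5 kg.
Tool frame: the origin (TCP) lies midway between the tips of the shut fingers; the grasp point (between the pads) lies 19 mm behind it; z points along the fingers, y is the line along which they close (so a half turn about z gives the same grasp; the last joint's range is limited). The gripper opens to 88 mm and grips with 3 to 60 N. Pads are 18 mm wide; open, the fingers measure 123 mm over their backs; the gripper's body (75 mm by 187 mm) begins 45 mm behind the grasp point.
Start: joints at [1.141, 0.689, -0.195, 1.565, 0.157, 0.902, -0.215], TCP at [0.28, -0.559, 0.2] pointing down, gripper open.
Joint ranges: [-3.01, 3.01], [-0.46, 2.08], [-1.47, 1.51], [0.13, 2.56], [-1, 4.14], [0.04, 2.09], [-2.66, 2.66]. Speed limits (rad/s): [2.57, 2.57, 3.14, 3.14, 3.14, 3.14, 3.14].

## Interface

Orientations are given as a unit quaternion [x, y, z, w].
In Python, from plant import r gives the robot as it stands. The module is installed in compiled form; this text tells all that it offers.
- The arm moves only by the tool step_arm, never from a script. Its argument "series" is a list of rows, each a list of 7 numbers: the shift along the world's x, y, z in mm, then the turn, a rotation vector about the world's x, y, z in rad, then the closure, from 0 (fully open) to 1 (shut). A call has 1 to 20 rows; each row shifts and turns the commanded pose from where the row before left it; what a row does not reach is not made up. A row lasts 1/10 s, in which the tool goes at most 50 mm and 8.59 degrees, less where a joint would pass 70% of its speed; a pose out of reach is approached as far as the arm can. A call is refused whole if a number of a shift passes 50 or a number of a turn 0.15, either way. A call with a gripper value outside its range is refused whole. The fingers move at their own pace and stop on an object; "force" is the grip in N (left out, the last holds). Time passes only in rows, so rows that do not move let the fingers close. It gives the time, the measured TCP pose, the force, the opening and the grip force at its end, in the units of the state.
- r.get_state(): the state, without advancing time (a new reading comes with each control period).
- r.snapshot(name): name is "scene" or "top" or "wrist"; returns (picture, depth): 400x640x3 uint8, blue, green, red; 400x640 float32, m along the optical axis (not along the pixel's ray), 0 where there is no reading.
- r.get_calibration(name): a dict with "intrinsics" (3x3 intrinsics, pixels), "dist_coeffs" ([k1, k2, p1, p2, k3] as OpenCV has them; the pictures are not rectified), "pose" (4x4, takes a point from camera to world coordinates). Camera axes: x right, y up, looking along -z (the intrinsics and any distortion apply to the point x, -y, -z); pixel columns grow to the right and rows downward; lengths in m; the calibration is good to about 2 mm. A picture is of the moment at which its call begins: read the wrist's pose just before it. get_calibration takes no time and is no camera call; for the wrist camera it gives the pose at the moment of the call.
- r.finish_job(): hands the job in; it is judged then, once.
The state is a dict: "clock": time; "q": joint angles; "qd": joint speeds; "joint_torque": joint torques, N m; "tool_pos": TCP position; "eef_rot": TCP orientation; "contact_force": force on the tool from outside, world axes, zero at the start; "moment": the same for the moment, N m; "opening": opening from 0.0 (shut) to 1.0 (fully open); "finger_force": force on a finger pad.
Only numpy, scipy, OpenCV 4.12 (cv2) and the standard library are available. Lean on these libraries where they do the work, as an engineer would, in place of code of your own. Each camera call takes 0.05 s, during which the arm holds its last target. There are 200 camera calls.

## Working session

There is one attempt and no reset: what is moved stays moved. The work goes in short steps, Python scripts to look and compute and a tool call to move; the robot and the scene stay as the last step left them, time stands still between calls to the robot, and variables do not carry over. Pictures are saved under pics/ and viewed, at most 10 in all, crops included, and the job is handed in when it is done.

Besides the shell and the picture viewer there is one more tool, called after "Emit:" as name(argument=value, ...), one argument or row to a line, values as JSON. step_arm: Moves the arm, as the interface text tells. Its arguments: {"type":"object","properties":{"series":{"type":"array"},"force":{"type":"number"}},"required":["series"]}

```bash
mkdir -p pics; cat > h.py <<'E'
import numpy as np, cv2
from plant import r
def snap(n):
    c=r.get_calibration(n); im,d=r.snapshot(n); return im,d,c
def ray(c,uv):
    K=np.array(c["intrinsics"],float);D=np.array(c["dist_coeffs"],float);P=np.array(c["pose"])
    p=cv2.undistortPoints(np.array(uv,float).reshape(-1,1,2),K,D).reshape(-1,2)
    d=np.c_[p[:,0],-p[:,1],-np.ones(len(p))]
    return P[:3,3],d@P[:3,:3].T
def onplane(c,uv,z):
    o,d=ray(c,uv); return o+d*((z-o[2])/d[:,2])[:,None]
def depthpt(c,uv,dep):
    o,d=ray(c,uv); return o+d*np.array(dep).reshape(-1,1)
def proj(c,X):
    P=np.linalg.inv(np.array(c["pose"]));X=np.atleast_2d(X)@P[:3,:3].T+P[:3,3]
    X=X*[1,-1,-1]
    return cv2.projectPoints(X,np.zeros(3),np.zeros(3),np.array(c["intrinsics"],float),np.array(c["dist_coeffs"],float))[0].reshape(-1,2)
def cloud(c,d):
    v,u=np.mgrid[0:400,0:640]; uv=np.c_[u.ravel(),v.ravel()]
    return depthpt(c,uv,d.ravel()).reshape(400,640,3)
E
python3 - <<'E'
from h import *
for n in("scene","top"):
    im,d,c=snap(n); cv2.imwrite(f"pics/{n}.png",im); np.savez(f"{n}.npz",im=im,d=d)
    print(n,np.round(c["pose"],3).tolist(),(d>0).mean())
print(r.get_state())
E
```

```text
scene [[0.73, -0.529, 0.434, 1.052], [0.684, 0.573, -0.451, -0.391], [-0.01, 0.626, 0.78, 0.902], [0.0, 0.0, 0.0, 1.0]] 0.9960703125
top [[0.028, 0.999, -0.03, 0.561], [-0.999, 0.028, -0.027, 0.054], [-0.027, 0.031, 0.999, 1.129], [0.0, 0.0, 0.0, 1.0]] 0.9959140625
{'clock': 0.1, 'q': array([ 1.14082603,  0.68989947, -0.1945059 ,  1.56625599,  0.15732067,
        0.90249024, -0.21505479]), 'qd': array([ 0.00139329, -0.00332906, -0.00035097, -0.00161718,  0.00033175,
       -0.0001279 , -0.00117286]), 'joint_torque': array([-4.05275801e-03, -5.28495705e+01, -1.27242275e+00, -1.53837347e+01,
       -5.27627289e-02,  1.98766116e-03,  3.48454228e-05]), 'tool_pos': array([ 0.27923624, -0.55844048,  0.19968607]), 'eef_rot': array([ 9.73220151e-01,  2.29873549e-01, -2.61043724e-04, -7.88433752e-04]), 'contact_force': array([ 0.0726244 , -0.49166366,  0.05228892]), 'moment': array([ 0.0023976 ,  0.01034064, -0.06886078]), 'finger_force': 0.0, 'opening': 1.001351222794697}
```

View pics/top.png

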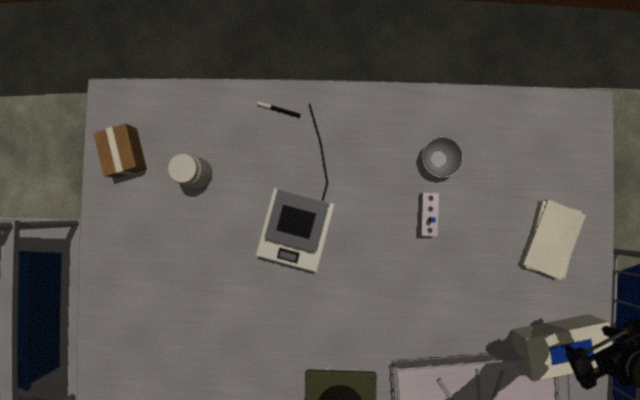

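View pics/scene.png

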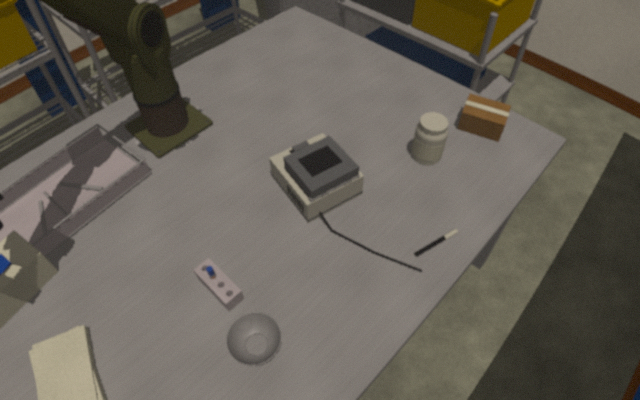

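Top view: reader at about (297,230) with its key at (288,255), rack at (429,215) with the blue cap at (432,221), bowl at (441,158), tub at (187,168). Scene view: the same objects, reader at (317,175) and rack at (218,283).

```bash
python3 - <<'E'
from h import *
for n,box,rb in(("top",(250,180,340,280),(410,185,450,245)),("scene",(260,125,370,220),(185,250,250,312))):
    z=np.load(n+".npz");c=r.get_calibration(n);X=cloud(c,z["d"]);im=z["im"]
    def sub(b): return X[b[1]:b[3],b[0]:b[2]].reshape(-1,3)
    P=sub(box); Q=P[P[:,2]>.05]
    rect=cv2.minAreaRect((Q[:,:2]*1000).astype(np.float32)); print(n,"reader",rect,np.percentile(Q[:,2],[5,50,95]).round(3))
    L=P[P[:,2]>.1]; print(" lid",cv2.minAreaRect((L[:,:2]*1000).astype(np.float32)),L[:,2].max())
    P=sub(rb);Q=P[(P[:,2]>.025)&(P[:,2]<.06)]
    print(" rack",cv2.minAreaRect((Q[:,:2]*1000).astype(np.float32)),np.percentile(Q[:,2],[5,50,95]).round(3))
    h=cv2.cvtColor(im,cv2.COLOR_BGR2HSV);m=cv2.inRange(h,(100,110,40),(130,255,255));m2=np.zeros_like(m);m2[rb[1]:rb[3],rb[0]:rb[2]]=m[rb[1]:rb[3],rb[0]:rb[2]]
    v,u=np.nonzero(m2);print(" cap px",len(u),u.mean(),v.mean(),onplane(c,[[u.mean(),v.mean()]],.074 if n=="top" else .065).round(4),"zmax",np.sort(X[v,u,2])[-5:].round(3))
    # bright reader mask on deck plane
E
```

```text
top reader ((510.7940368652344, 138.02418518066406), (171.0463409423828, 190.49017333984375), 76.51832580566406) [0.074 0.116 0.121]
 lid ((536.994384765625, 132.08192443847656), (140.24020385742188, 133.1014862060547), 76.57881927490234) 1.1286082732213263
 rack ((562.6087646484375, -233.87570190429688), (120.547607421875, 46.78762435913086), 0.1867549568414688) [0.032 0.04  0.044]
 cap px 20 432.0 219.5 [[ 0.5487 -0.2318  0.074 ]] zmax [0.075 0.076 0.077 0.078 0.08 ]
scene reader ((766.5728149414062, -45.08599853515625), (229.95132446289062, 866.265380859375), 54.364742279052734) [0.06  0.115 0.12 ]
 lid ((786.7152099609375, -66.61019897460938), (180.38262939453125, 817.775146484375), 51.68387222290039) 0.90159993628465
 rack ((563.2006225585938, -236.75088500976562), (45.20146179199219, 123.81273651123047), 89.53362274169922) [0.03  0.04  0.043]
 cap px 29 209.48275862068965 269.8965517241379 [[ 0.547  -0.2358  0.065 ]] zmax [0.076 0.076 0.076 0.076 0.078]
```

Emit:
step_arm(
  series=[
    [16,36,5,0,0,-0.035,1],
    [16,36,5,0,0,-0.035,1],
    [16,36,5,0,0,-0.035,1],
    [16,36,5,0,0,-0.035,1],
    [16,36,5,0,0,-0.035,1],
    [16,36,5,0,0,-0.035,1],
    [16,36,5,0,0,-0.035,1],
    [16,36,5,0,0,-0.035,1],
    [16,36,5,0,0,-0.035,1],
    [16,36,5,0,0,-0.035,1],
    [0,36,0,0,0,-0.035,1],
    [0,36,0,0,0,-0.035,1],
    [0,36,0,0,0,-0.035,1],
    [0,36,0,0,0,-0.035,1],
    [0,36,0,0,0,-0.035,1],
    [0,36,0,0,0,-0.035,1],
    [0,36,0,0,0,-0.035,1],
    [0,36,0,0,0,-0.035,1],
    [0,30,0,0,0,-0.035,1],
    [0,0,0,0,0,-0.035,1],
  ],
)

```text
clock: 2.1
tool_pos: [0.4393, 0.1241, 0.2503]
eef_rot: [0.993, -0.115, -0.0, -0.001]
contact_force: [0.5, -0.8, -0.3]
opening: 0.003
finger_force: 0.0
```

```bash
python3 - <<'E'
from h import *
s=r.get_state();print(s["clock"],s["tool_pos"],s["eef_rot"],s["contact_force"],s["opening"])
im,d,c=snap("wrist");cv2.imwrite("pics/w1.png",im);np.savez("w1.npz",im=im,d=d)
P=np.array(c["pose"]);print(P.round(3).tolist())
C=np.array([.511,.138]);x=np.array([.9726,-.2326]);y=np.array([.2326,.9726])
print("key",C-.072*x,"proj",proj(c,[[*(C-.072*x),.09]]))
X=cloud(c,d).reshape(-1,3);X=X[d.ravel()>0]
Q=(X[:,:2]-C); a=Q@x;b=Q@y
print("deckpts",(X[:,2]>.06).sum())
k=(X[:,2]>.079)&(a>-.09)&(a<-.05)&(abs(b)<.04);print("key",k.sum(),a[k].min(),a[k].max(),b[k].min(),b[k].max(),np.percentile(X[k,2],[10,50,90])) if k.any() else 0
E
```

```text
2.1 [0.43925196 0.12405003 0.25026779] [ 9.93411942e-01 -1.14591017e-01 -1.58718688e-04 -1.25953729e-03] [ 0.48812482 -0.83579939 -0.3443919 ] 0.0026414445766631553
[[-0.227, 0.939, 0.258, 0.505], [-0.974, -0.218, -0.062, 0.107], [-0.002, -0.265, 0.964, 0.435], [0.0, 0.0, 0.0, 1.0]]
key [0.4409728 0.1547472] proj [[292.53210733 175.48689782]]
deckpts 112268
key 4122 -0.0816521247885124 -0.0500012611624684 -0.0399961210446161 0.02216283239335235 [0.09339867 0.31763231 0.35810718]
```

View pics/w1.png

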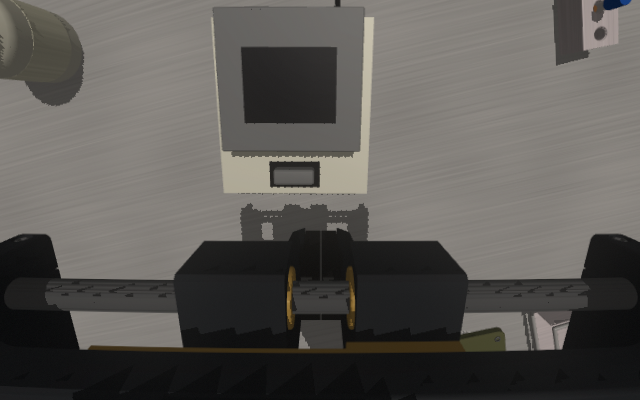

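Wrist view: the key is at (294,176), 1-2 px from where I predicted it. The shut lid is above it, and the gripper is clear.

```bash
python3 - <<'E'
from h import *
z=np.load("w1.npz");c=r.get_calibration("wrist");X=cloud(c,z["d"])
print("key",X[173:180,284:304].reshape(-1,3).mean(0),"deck",X[178:188,235:262,2].mean(),X[178:188,330:355,2].mean())
E
```

```text
key [0.44085339 0.15001703 0.09358034] deck 0.07678542379228362 0.07563782486432781
```

Emit:
step_arm(
  series=[
    [0,6,-22,-0.012,-0.049,0,1],
    [1,6,-22,-0.012,-0.049,0,1],
    [1,6,-22,-0.012,-0.049,0,1],
    [1,6,-22,-0.012,-0.049,0,1],
    [1,6,-22,0,0,0,1],
    [1,0,-22,0,0,0,1],
    [0,0,-10,0,0,0,1],
    [0,0,0,0,0,0,1],
    [0,0,0,0,0,0,1],
  ],
)

```text
clock: 3.05
tool_pos: [0.4448, 0.1478, 0.1086]
eef_rot: [0.988, -0.118, 0.1, 0.013]
contact_force: [0.6, 0.1, -0.2]
opening: 0.003
finger_force: 0.0
```

Emit:
step_arm(
  series=[
    [0,2,-5,0,0,0,1],
    [0,2,-5,0,0,0,1],
    [0,0,-2,0,0,0,1],
    [0,0,-1,0,0,0,1],
    [0,0,-1,0,0,0,1],
    [0,0,-1,0,0,0,1],
    [0,0,0,0,0,0,1],
    [0,0,0,0,0,0,1],
  ],
)

```text
clock: 3.85
tool_pos: [0.4465, 0.1541, 0.0966]
eef_rot: [0.988, -0.118, 0.098, 0.014]
contact_force: [0.2, -0.3, -0.8]
opening: 0.005
finger_force: 0.0
```

Emit:
step_arm(
  series=[
    [0,0,-1,0,0,0,1],
    [0,0,-1,0,0,0,1],
    [0,0,0,0,0,0,1],
  ],
)

```text
clock: 4.15
tool_pos: [0.4469, 0.1545, 0.0952]
eef_rot: [0.988, -0.117, 0.097, 0.014]
contact_force: [0.6, 0.6, -0.4]
opening: 0.007
finger_force: 0.0
```

Emit:
step_arm(
  series=[
    [0,0,-1,0,0,0,1],
    [0,0,-1,0,0,0,1],
    [0,0,-1,0,0,0,1],
    [0,0,0,0,0,0,1],
  ],
)

```text
clock: 4.55
tool_pos: [0.4476, 0.1549, 0.0932]
eef_rot: [0.988, -0.117, 0.096, 0.014]
contact_force: [1.0, -0.7, 0.1]
opening: 0.005
finger_force: 0.0
```

```bash
python3 - <<'E'
from h import *
s=r.get_state()
for k in("q","joint_torque","contact_force","moment","tool_pos","eef_rot"):print(k,s[k].round(3))
im,d,c=snap("wrist");cv2.imwrite("pics/w2.png",im)
E
```

```text
q [-0.661  0.683  0.196  2.289  0.331  0.043 -2.654]
joint_torque [ 1.1000e-02 -4.0396e+01  3.4540e+00 -4.1170e+00  2.9000e-02 -3.7500e-01
 -3.0000e-03]
contact_force [ 0.97  -0.729  0.067]
moment [0.073 0.25  0.019]
tool_pos [0.448 0.155 0.093]
eef_rot [ 0.988 -0.117  0.096  0.014]
```

View pics/w2.png

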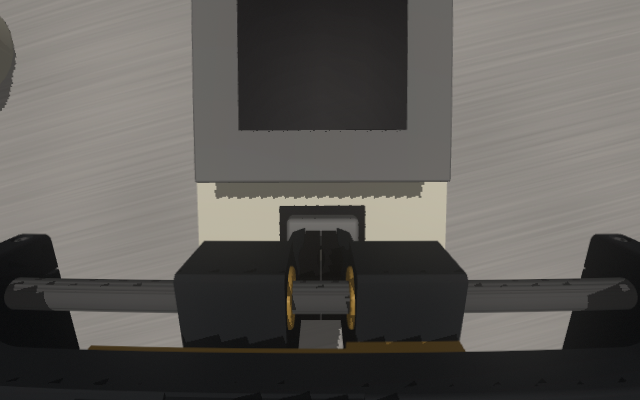

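Wrist view: the fingertips hover over the front of the key, at about (320,235). The lid's front edge is at row 180. Joints 6 and 7 are at their range ends because of the tilt, so I'll raise and untilt.

Emit:
step_arm(
  series=[
    [-1,0,5,0.012,0.049,0,1],
    [-1,0,5,0.012,0.049,0,1],
    [-1,0,5,0.012,0.049,0,1],
    [-1,0,5,0.012,0.049,0,1],
    [0,0,0,0,0,0,1],
    [0,0,0,0,0,0,1],
  ],
)

```text
clock: 5.2
tool_pos: [0.4435, 0.1545, 0.1131]
eef_rot: [0.993, -0.118, -0.003, 0.002]
contact_force: [-0.4, 0.5, 0.7]
opening: 0.005
finger_force: 0.0
```

```bash
python3 - <<'E'
from h import *
s=r.get_state()
for k in("q","contact_force","tool_pos","eef_rot"):print(k,s[k].round(3))
E
```

```text
q [-0.322  0.648 -0.176  2.1    0.261  0.422 -2.511]
contact_force [-0.436  0.507  0.687]
tool_pos [0.443 0.154 0.113]
eef_rot [ 0.993 -0.118 -0.003  0.002]
```

Emit:
step_arm(
  series=[
    [-3,0,-6,0,0,0,1],
    [-2,0,-6,0,0,0,1],
    [0,0,-4,0,0,0,1],
    [0,0,-2,0,0,0,1],
    [0,0,-1,0,0,0,1],
    [0,0,-1,0,0,0,1],
    [0,0,-1,0,0,0,1],
    [0,0,0,0,0,0,1],
  ],
)

```text
clock: 6.0
tool_pos: [0.4386, 0.1548, 0.0923]
eef_rot: [0.993, -0.118, -0.004, 0.002]
contact_force: [0.4, 0.6, 0.2]
opening: 0.004
finger_force: 0.0
```

Emit:
step_arm(
  series=[
    [0,0,-1,0,0,0,1],
    [0,0,-1,0,0,0,1],
    [0,0,0,0,0,0,1],
  ],
)

```text
clock: 6.3
tool_pos: [0.4385, 0.1548, 0.0903]
eef_rot: [0.993, -0.118, -0.004, 0.002]
contact_force: [0.3, -0.3, 0.1]
opening: 0.006
finger_force: 0.0
```

Emit:
step_arm(
  series=[
    [0,0,-1,0,0,0,1],
    [0,0,-1,0,0,0,1],
    [0,0,0,0,0,0,1],
  ],
)

```text
clock: 6.6
tool_pos: [0.4385, 0.1548, 0.0882]
eef_rot: [0.993, -0.118, -0.004, 0.002]
contact_force: [-0.4, 0.6, 0.2]
opening: 0.002
finger_force: 0.0
```

Emit:
step_arm(
  series=[
    [0,0,-1,0,0,0,1],
    [0,0,-1,0,0,0,1],
    [0,0,0,0,0,0,1],
  ],
)

```text
clock: 6.9
tool_pos: [0.4385, 0.1548, 0.0862]
eef_rot: [0.993, -0.118, -0.004, 0.002]
contact_force: [-0.2, 0.8, 0.0]
opening: 0.007
finger_force: 0.0
```

Emit:
step_arm(
  series=[
    [0,0,-1,0,0,0,1],
    [0,0,-1,0,0,0,1],
    [0,0,-1,0,0,0,1],
    [0,0,0,0,0,0,1],
  ],
)

```text
clock: 7.3
tool_pos: [0.4385, 0.1548, 0.0832]
eef_rot: [0.993, -0.118, -0.004, 0.002]
contact_force: [1.1, 0.2, -0.4]
opening: 0.003
finger_force: 0.0
```

```bash
python3 - <<'E'
from h import *
im,d,c=snap("wrist");cv2.imwrite("pics/w3.png",cv2.resize(im[140:340,180:460],None,fx=2.5,fy=2.5))
X=cloud(c,d)
for v in range(160,262,6): print(v,X[v,[270,300,320,340]].round(4).tolist())
E
```

```text
160 [[0.4865, 0.1672, 0.1172], [0.483, 0.1531, 0.117], [0.481, 0.1436, 0.1183], [0.4786, 0.1343, 0.1177]]
166 [[0.4837, 0.1679, 0.1177], [0.4803, 0.1537, 0.1178], [0.4779, 0.1444, 0.1172], [0.4759, 0.1349, 0.1182]]
172 [[0.4811, 0.1684, 0.1192], [0.4774, 0.1545, 0.1173], [0.4752, 0.145, 0.1177], [0.4731, 0.1356, 0.1186]]
178 [[0.4779, 0.1696, 0.1173], [0.4747, 0.1552, 0.1183], [0.4724, 0.1457, 0.1184], [0.47, 0.1362, 0.1177]]
184 [[0.4666, 0.1792, 0.0759], [0.4619, 0.161, 0.0747], [0.4593, 0.1487, 0.0762], [0.4562, 0.1364, 0.0755]]
190 [[0.4628, 0.1804, 0.0756], [0.4584, 0.1618, 0.076], [0.4553, 0.1496, 0.0755], [0.4527, 0.1373, 0.0768]]
196 [[0.459, 0.1815, 0.0755], [0.4547, 0.1628, 0.0762], [0.4518, 0.1505, 0.0764], [0.4489, 0.1381, 0.0767]]
202 [[0.4553, 0.1824, 0.0763], [0.4513, 0.1636, 0.078], [0.4482, 0.1513, 0.0774], [0.4455, 0.139, 0.0783]]
208 [[0.4511, 0.1838, 0.0752], [0.4508, 0.1631, 0.0889], [0.4486, 0.1513, 0.0909], [0.4459, 0.1398, 0.0911]]
214 [[0.4475, 0.1846, 0.0763], [0.4487, 0.1633, 0.0937], [0.4459, 0.1519, 0.0937], [0.4432, 0.1405, 0.0937]]
220 [[0.4434, 0.1859, 0.0758], [0.4452, 0.1642, 0.094], [0.4427, 0.1527, 0.0947], [0.4401, 0.1413, 0.0951]]
226 [[0.4395, 0.1869, 0.0761], [0.4415, 0.1652, 0.0938], [0.4383, 0.1538, 0.0928], [0.4359, 0.1422, 0.0938]]
232 [[0.4353, 0.1882, 0.0758], [0.4505, 0.1609, 0.1266], [0.4471, 0.1518, 0.1238], [0.4465, 0.1421, 0.1277]]
238 [[0.4313, 0.1893, 0.076], [0.451, 0.1603, 0.1352], [0.4471, 0.1518, 0.1311], [0.4464, 0.1426, 0.1345]]
244 [[0.4749, 0.1588, 0.1927], [0.4506, 0.1601, 0.1408], [0.4477, 0.1517, 0.1389], [0.4466, 0.143, 0.1412]]
250 [[0.475, 0.1581, 0.1968], [0.4503, 0.1598, 0.1464], [0.4458, 0.1522, 0.1411], [0.4453, 0.1435, 0.1443]]
256 [[0.4749, 0.1576, 0.2001], [0.4494, 0.1598, 0.1503], [0.4428, 0.1529, 0.1408], [0.4452, 0.1438, 0.1495]]
```

View pics/w3.png

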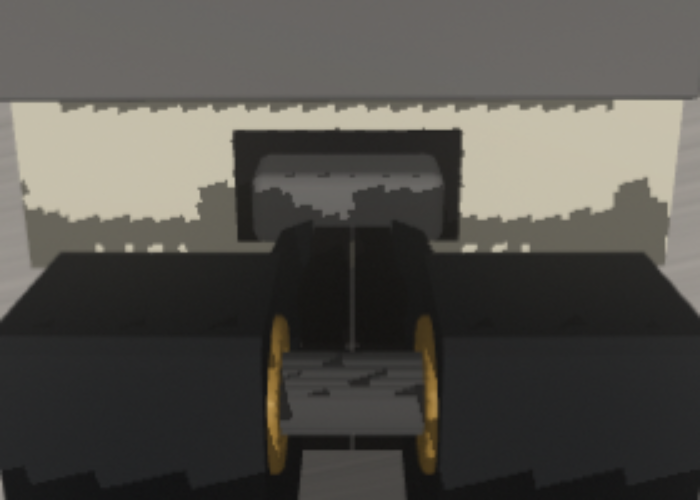

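Crop: the key's rear half is visible and the fingertip ends at crop (350,228). Depth puts the key top at z 0.094 but the visible finger tip at 0.124, so the tip looks about 40 mm above the reported TCP. I'll check from another camera.

```bash
python3 - <<'E'
from h import *
C=np.array([.511,.138]);x=np.array([.9726,-.2326]);y=np.array([.2326,.9726])
s=r.get_state();print(s["q"].round(3),s["tool_pos"])
im,d,c=snap("scene");X=cloud(c,d)
p=proj(c,[s["tool_pos"],s["tool_pos"]+[0,0,.041],s["tool_pos"]+[0,0,.064]]);print(p)
u,v=p[0].astype(int);v0=max(v-90,0);u0=max(u-80,0)
cv2.imwrite("pics/s2.png",cv2.resize(im[v0:v+60,u0:u+80],None,fx=4,fy=4,interpolation=cv2.INTER_CUBIC));print(u0,v0)
Q=X.reshape(-1,3);a=(Q[:,:2]-s["tool_pos"][:2]);k=(abs(a@x)<.02)&(abs(a@y)<.03)&(Q[:,2]<.3)
print(np.c_[Q[k],(a@x)[k],(a@y)[k]][np.argsort(Q[k,2])][::3].round(3)[:45])
E
```

```text
[-0.351  0.702 -0.14   2.135  0.281  0.331 -2.532] [0.43850343 0.15483111 0.08326306]
[[299.83974902 146.91998605]
 [298.99105889 135.72942568]
 [298.49578074 129.17921023]]
219 56
[[ 0.423  0.129  0.073 -0.009 -0.029]
 [ 0.43   0.133  0.074 -0.004 -0.023]
 [ 0.416  0.135  0.075 -0.017 -0.024]
 [ 0.429  0.13   0.076 -0.003 -0.026]
 [ 0.423  0.133  0.077 -0.01  -0.025]
 [ 0.418  0.138  0.078 -0.016 -0.021]
 [ 0.426  0.13   0.078 -0.006 -0.027]
 [ 0.418  0.142  0.079 -0.017 -0.018]
 [ 0.436  0.133  0.086  0.002 -0.022]
 [ 0.446  0.148  0.089  0.009 -0.004]
 [ 0.452  0.168  0.09   0.01   0.016]
 [ 0.441  0.132  0.09   0.007 -0.022]
 [ 0.437  0.132  0.091  0.003 -0.023]
 [ 0.448  0.173  0.091  0.005  0.02 ]
 [ 0.442  0.167  0.091  0.001  0.013]
 [ 0.433  0.132  0.092 -0.001 -0.023]
 [ 0.44   0.139  0.092  0.006 -0.015]
 [ 0.446  0.164  0.092  0.005  0.011]
 [ 0.435  0.164  0.093 -0.006  0.008]
 [ 0.445  0.157  0.093  0.005  0.004]
 [ 0.438  0.141  0.093  0.003 -0.013]
 [ 0.439  0.167  0.093 -0.003  0.012]
 [ 0.431  0.145  0.093 -0.005 -0.012]
 [ 0.45   0.156  0.093  0.011  0.004]
 [ 0.443  0.16   0.093  0.003  0.006]
 [ 0.44   0.132  0.094  0.007 -0.022]
 [ 0.445  0.161  0.094  0.005  0.008]
 [ 0.436  0.148  0.094 -0.001 -0.008]
 [ 0.449  0.16   0.094  0.009  0.008]
 [ 0.451  0.166  0.094  0.009  0.014]
 [ 0.452  0.162  0.094  0.011  0.01 ]
 [ 0.437  0.154  0.094 -0.001 -0.001]
 [ 0.439  0.145  0.094  0.003 -0.01 ]
 [ 0.44   0.155  0.095  0.001  0.001]
 [ 0.453  0.172  0.095  0.01   0.02 ]
 [ 0.439  0.134  0.095  0.005 -0.02 ]
 [ 0.445  0.139  0.095  0.01  -0.014]
 [ 0.435  0.149  0.096 -0.002 -0.007]
 [ 0.448  0.149  0.123  0.011 -0.004]
 [ 0.45   0.158  0.125  0.011  0.006]
 [ 0.448  0.149  0.126  0.01  -0.003]
 [ 0.446  0.147  0.127  0.01  -0.006]
 [ 0.45   0.165  0.127  0.009  0.013]
 [ 0.44   0.139  0.128  0.005 -0.015]
 [ 0.429  0.143  0.129 -0.007 -0.014]]
```

View pics/s2.png

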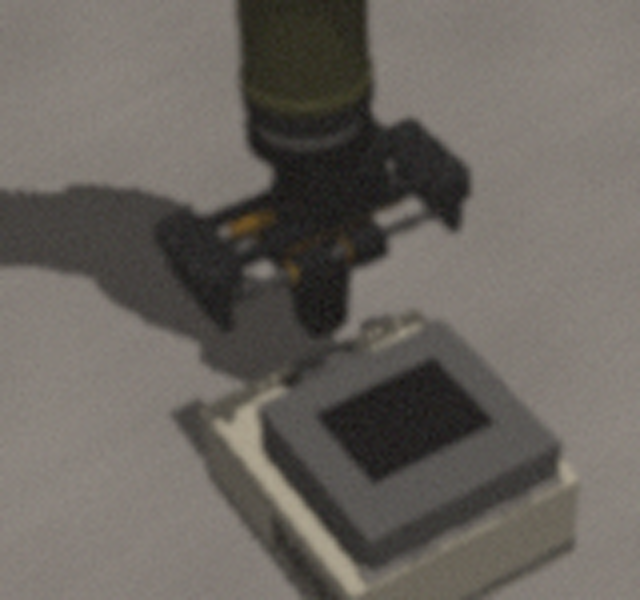

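The scene view agrees: the fingertips hang well clear of the key at crop (320,330), at about z 0.122 while 0.083 is reported. The true tip is therefore about 40 mm above the reported position, and I'll correct for that by feel.

Emit:
step_arm(
  series=[
    [0,0,-6,0,0,0,1],
    [0,0,-6,0,0,0,1],
    [0,0,-5,0,0,0,1],
    [0,0,-4,0,0,0,1],
    [0,0,-2,0,0,0,1],
    [0,0,-1,0,0,0,1],
    [0,0,0,0,0,0,1],
  ],
)

```text
clock: 8.1
tool_pos: [0.4385, 0.1548, 0.0592]
eef_rot: [0.993, -0.118, -0.004, 0.002]
contact_force: [-0.1, -0.3, 0.1]
opening: 0.006
finger_force: 0.0
```

Emit:
step_arm(
  series=[
    [0,0,-1,0,0,0,1],
    [0,0,-1,0,0,0,1],
    [0,0,-1,0,0,0,1],
    [0,0,0,0,0,0,1],
  ],
)

```text
clock: 8.5
tool_pos: [0.4385, 0.1548, 0.0563]
eef_rot: [0.993, -0.118, -0.004, 0.002]
contact_force: [0.2, -0.4, 0.1]
opening: 0.006
finger_force: 0.0
```

Emit:
step_arm(
  series=[
    [0,0,-1,0,0,0,1],
    [0,0,-1,0,0,0,1],
    [0,0,0,0,0,0,1],
  ],
)

```text
clock: 8.8
tool_pos: [0.4386, 0.1549, 0.0544]
eef_rot: [0.993, -0.118, -0.004, 0.002]
contact_force: [-1.3, -0.1, 1.8]
opening: 0.004
finger_force: 1.2
```

Emit:
step_arm(
  series=[
    [0,0,-1,0,0,0,1],
    [0,0,-1,0,0,0,1],
    [0,0,-1,0,0,0,1],
    [0,0,-1,0,0,0,1],
    [0,0,0,0,0,0,1],
  ],
)

```text
clock: 9.3
tool_pos: [0.4386, 0.1549, 0.0503]
eef_rot: [0.993, -0.118, -0.004, 0.002]
contact_force: [0.1, 0.4, 4.7]
opening: 0.004
finger_force: 2.3
```

Emit:
step_arm(
  series=[
    [0,0,-0.7,0,0,0,1],
    [0,0,-0.7,0,0,0,1],
    [0,0,0,0,0,0,1],
  ],
)

```text
clock: 9.6
tool_pos: [0.4387, 0.1549, 0.049]
eef_rot: [0.993, -0.118, -0.004, 0.002]
contact_force: [0.2, -0.2, 5.1]
opening: 0.003
finger_force: 2.6
```

```bash
cat > lid.py <<'E'
from h import *
C=np.array([.511,.138]);x=np.array([.9726,-.2326]);y=np.array([.2326,.9726])
def lid(n="top"):
    im,d,c=snap(n);X=cloud(c,d).reshape(-1,3);q=X[:,:2]-C;a=q@x;b=q@y
    k=(X[:,2]>.1)&(X[:,2]<.26)&(a>-.03)&(a<.16)&(abs(b)<.07)
    for lo,hi in((-.03,.02),(.02,.06),(.06,.09),(.09,.12)):
        j=k&(a>lo)&(a<hi);print(lo,j.sum(),np.percentile(X[j,2],[5,50,95]).round(3) if j.sum()>3 else None)
if __name__=="__main__": lid()
E
python3 lid.py; python3 -c "
from h import *
s=r.get_state();print(s['q'].round(3),s['tool_pos'],s['contact_force'])"
```

```text
-0.03 746 [0.153 0.175 0.183]
0.02 912 [0.147 0.161 0.174]
0.06 632 [0.125 0.135 0.146]
0.09 507 [0.106 0.115 0.124]
[-0.377  0.771 -0.099  2.154  0.297  0.238 -2.545] [0.43866024 0.15484677 0.04899839] [-0.15756069 -0.98335783  5.77030123]
```

The latch let go. I'll hold still while the lid springs open, then withdraw upwards.

Emit:
step_arm(
  series=[
    [0,0,0,0,0,0,1],
    [0,0,0,0,0,0,1],
    [0,0,0,0,0,0,1],
    [0,0,0,0,0,0,1],
    [0,0,0,0,0,0,1],
    [0,0,0,0,0,0,1],
    [0,0,0,0,0,0,1],
    [0,0,0,0,0,0,1],
    [0,0,0,0,0,0,1],
    [0,0,0,0,0,0,1],
    [0,0,0,0,0,0,1],
    [0,0,0,0,0,0,1],
  ],
)

```text
clock: 10.85
tool_pos: [0.4387, 0.1549, 0.049]
eef_rot: [0.993, -0.118, -0.004, 0.002]
contact_force: [-0.1, -0.1, 5.2]
opening: 0.005
finger_force: 2.6
```

Emit:
step_arm(
  series=[
    [0,0,10,0,0,0,1],
    [0,0,20,0,0,0,1],
    [0,0,25,0,0,0,1],
    [0,0,25,0,0,0,1],
    [0,-10,20,0,0,0,1],
    [3,-28,0,0,0,0,1],
    [9,-35,0,0,0,0,0],
    [9,-35,0,0,0,0,0],
    [9,-35,0,0,0,0,0],
    [9,-35,0,0,0,0,0],
    [9,-35,0,0,0,0,0],
    [9,-35,0,0,0,0,0],
    [9,-35,0,0,0,0,0],
    [9,-35,0,0,0,0,0],
    [9,-35,0,0,0,0,0],
    [9,-25,0,0,0,0,0],
    [5,-10,0,0,0,0,0],
    [0,0,0,0,0,0,0],
    [0,0,0,0,0,0,0],
  ],
)

```text
clock: 12.75
tool_pos: [0.5362, -0.231, 0.1489]
eef_rot: [0.993, -0.117, -0.004, 0.001]
contact_force: [0.4, 1.0, -0.3]
opening: 0.995
finger_force: 0.0
```

```bash
python3 lid.py; python3 - <<'E'
from h import *
s=r.get_state();print(s["clock"],s["q"].round(3),s["tool_pos"],s["opening"])
im,d,c=snap("wrist");cv2.imwrite("pics/w4.png",im)
h=cv2.cvtColor(im,cv2.COLOR_BGR2HSV);m=cv2.inRange(h,(100,110,40),(130,255,255))
n,l,st,ce=cv2.connectedComponentsWithStats(m)
X=cloud(c,d)
for i in range(1,n):
    if st[i,4]>40:
        P=X[l==i];P=P[P[:,2]>.03];t=P[P[:,2]>.07]
        print(st[i],ce[i],"zmax",np.percentile(P[:,2],95) if len(P) else 0,"top centre",t.mean(0) if len(t) else 0, (t.max(0)+t.min(0))/2 if len(t) else 0)
        print(onplane(c,[ce[i]],.066))
E
```

```text
-0.03 29 [0.103 0.108 0.111]
0.02 62 [0.191 0.193 0.196]
0.06 688 [0.197 0.202 0.206]
0.09 601 [0.121 0.188 0.207]
12.8 [ 0.503  0.713 -0.309  1.734  0.302  0.75  -1.763] [ 0.53623503 -0.23067089  0.14897734] 1.0021227640367596
[314 164  16  21 273] [321.3956044  174.26373626] zmax 0.07578435108185866 top centre [ 0.54753747 -0.23599718  0.07445323] [ 0.54712581 -0.2359734   0.07331018]
[[ 0.5469056  -0.23581805  0.066     ]]
```

View pics/w4.png

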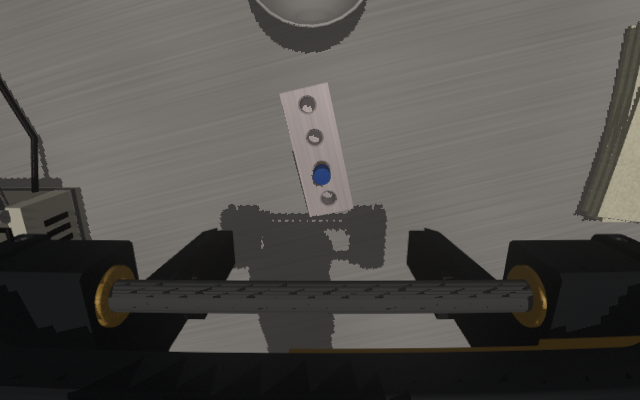

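Wrist view: the vial's blue cap is at (321,175) in the second rack hole, centred between the open fingers at columns 234 and 408. The bowl is clear at the top, and the lid stands fully open with its edge at z 0.206.

Emit:
step_arm(
  series=[
    [6,-2,-10,0,0,0,0],
    [5,-2,-25,0,0,0,0],
    [0,-1,-25,0,0,0,0],
    [0,0,-25,0,0,0,0],
    [0,0,-25,0,0,0,0],
    [0,0,-15,0,0,0,0],
    [0,0,-10,0,0,0,0],
    [0,0,-5,0,0,0,0],
    [0,0,-2,0,0,0,0],
    [0,0,0,0,0,0,0],
    [0,0,0,0,0,0,0],
  ],
)

```text
clock: 13.95
tool_pos: [0.5482, -0.2384, 0.0077]
eef_rot: [0.993, -0.118, -0.003, 0.002]
contact_force: [-0.2, 0.1, -0.5]
opening: 1.001
finger_force: 0.0
```

Emit:
step_arm(
  series=[
    [0,0,0,0,0,0,0.4],
    [0,0,0,0,0,0,0.6],
    [0,0,0,0,0,0,0.7],
    [0,0,0,0,0,0,0.8],
    [0,0,0,0,0,0,0.85],
    [0,0,0,0,0,0,1],
    [0,0,0,0,0,0,1],
    [0,0,0,0,0,0,1],
    [0,0,0,0,0,0,1],
  ],
  force=12,
)

```text
clock: 14.85
tool_pos: [0.5476, -0.2381, 0.0069]
eef_rot: [0.993, -0.118, -0.004, 0.002]
contact_force: [0.4, 0.0, -0.7]
opening: 0.205
finger_force: 0.0
```

Emit:
step_arm(
  series=[
    [0,2,0,0,0,0,1],
    [0,0,0,0,0,0,1],
    [0,0,0,0,0,0,1],
    [0,0,0,0,0,0,1],
    [0,0,0,0,0,0,1],
  ],
)

```text
clock: 15.35
tool_pos: [0.5475, -0.2362, 0.0069]
eef_rot: [0.993, -0.118, -0.004, 0.002]
contact_force: [-0.5, -0.3, 0.1]
opening: 0.147
finger_force: 11.9
```

Emit:
step_arm(
  series=[
    [0,0,10,0,0,0,1],
    [0,0,25,0,0,0,1],
    [0,0,25,0,0,0,1],
    [0,0,25,0,0,0,1],
    [0,0,25,0,0,0,1],
    [-5,10,10,0,0,0,1],
    [-10,30,0,0,0,0,1],
    [-10,34,0,0,0,0,1],
    [-10,34,0,0,0,0,1],
    [-10,34,0,0,0,0,1],
    [-10,34,0,0,0,0,1],
    [-10,34,0,0,0,0,1],
    [-10,34,0,0,0,0,1],
    [-10,34,0,0,0,0,1],
    [-10,34,0,0,0,0,1],
    [-10,22,0,0,0,0,1],
    [-5,10,0,0,0,0,1],
    [0,0,0,0,0,0,1],
    [0,0,0,0,0,0,1],
  ],
)

```text
clock: 17.25
tool_pos: [0.4376, 0.1066, 0.1269]
eef_rot: [0.993, -0.118, -0.004, 0.003]
contact_force: [0.2, 0.2, -0.1]
opening: 0.15
finger_force: 11.9
```

```bash
python3 - <<'E'
from h import *
from lid import C,x,y
s=r.get_state();print(s["clock"],s["q"].round(3),s["tool_pos"],s["opening"],s["finger_force"])
im,d,c=snap("wrist");np.savez("w5.npz",im=im,d=d,pose=c["pose"])
o=im.copy()
for k,b in enumerate((-.045,-.015,.015,.045)):
    w=C+b*y;p=proj(c,[[*w,.075]])[0];print("pred",k+1,w.round(4),p.round(1));cv2.drawMarker(o,tuple(int(t) for t in p),(0,0,255),0,8,1)
cv2.imwrite("pics/w5.png",o)
im2,d2,c2=snap("scene");X=cloud(c2,d2).reshape(-1,3);q=X[:,:2]-s["tool_pos"][:2]
k=(np.hypot(*q.T)<.02)&(X[:,2]>.1)&(X[:,2]<.19);z=X[k];print(np.c_[z,q[k]][np.argsort(z[:,2])][:14].round(3))
E
```

```text
17.25 [-0.226  0.607 -0.182  2.142  0.257  0.423 -2.42 ] [0.43758772 0.10660037 0.1269079 ] 0.15006896981400342 11.897875245194882
pred 1 [0.5005 0.0942] [314.4 112.9]
pred 2 [0.5075 0.1234] [273.3 113.1]
pred 3 [0.5145 0.1526] [232.4 113.3]
pred 4 [0.5215 0.1818] [191.7 113.7]
[[ 0.442  0.106  0.135  0.004 -0.   ]
 [ 0.441  0.104  0.137  0.003 -0.003]
 [ 0.439  0.102  0.137  0.002 -0.005]
 [ 0.439  0.105  0.138  0.002 -0.001]
 [ 0.443  0.109  0.138  0.006  0.002]
 [ 0.442  0.107  0.139  0.004 -0.   ]
 [ 0.438  0.103  0.139  0.001 -0.004]
 [ 0.443  0.109  0.142  0.006  0.002]
 [ 0.44   0.102  0.144  0.002 -0.004]
 [ 0.443  0.11   0.144  0.005  0.003]
 [ 0.444  0.105  0.144  0.006 -0.001]
 [ 0.442  0.104  0.144  0.004 -0.003]
 [ 0.441  0.111  0.145  0.004  0.005]
 [ 0.439  0.103  0.146  0.001 -0.003]]
```

View pics/w5.png

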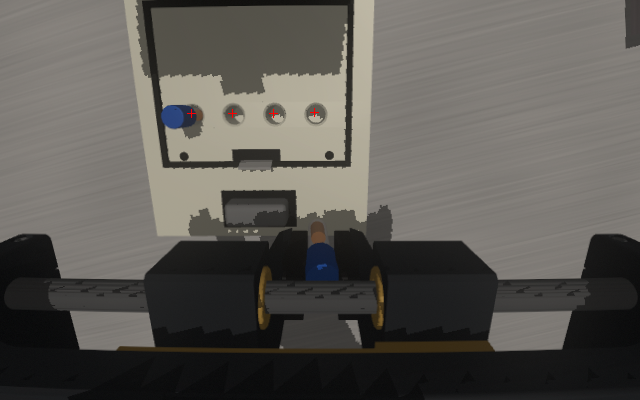

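Wrist view: the vial hangs between the fingers, at (318,225) to (318,265). The wells show at (234,114), (275,114) and (316,114), within 2 px of the predictions. The control vial is in the fourth well at (180,116).

```bash
python3 - <<'E'
from h import *
z=np.load("w5.npz");c=r.get_calibration("wrist");im=z["im"]
g=cv2.cvtColor(im,cv2.COLOR_BGR2GRAY)
for n,(u,v) in enumerate(((316,114),(275,114),(234,114))):
    p=g[v-16:v+17,u-18:u+19];m=(p<np.percentile(g[95:130,200:340],75)*.85).astype(np.uint8)
    k,l,st,ce=cv2.connectedComponentsWithStats(m)
    i=1+np.argmax(st[1:,4]); b=st[i];q=np.array([b[0]+b[2]/2-.5+u-18,b[1]+b[3]/2-.5+v-16])
    print(n+1,b,q,onplane(c,[q],.075).round(4))
s=g[200:236,290:350]; print(proj(c,[[.4376,.1066,.133]]), proj(c,[[.4376,.1066,.16]]))
h=cv2.cvtColor(im,cv2.COLOR_BGR2HSV);m=cv2.inRange(h,(100,110,40),(130,255,255));m[:,:250]=0
v,u=np.nonzero(m);print("cap cols",[(r_,u[v==r_].min(),u[v==r_].max()) for r_ in (250,260,270,275)])
for r_ in (224,230,236): print(r_,g[r_,300:340].tolist())
E
```

```text
1 [  6   5  23  22 319] [315.  113.5] [[0.5004 0.0933 0.075 ]]
2 [  6   5  23  22 323] [274.  113.5] [[0.5075 0.1224 0.075 ]]
3 [  7   5  22  23 352] [233.5 114. ] [[0.5143 0.1513 0.075 ]]
[[317.64756884 224.75200287]] [[317.53816141 243.50125518]]
cap cols [(250, np.int64(307), np.int64(333)), (260, np.int64(306), np.int64(335)), (270, np.int64(305), np.int64(338)), (275, np.int64(306), np.int64(338))]
224 [82, 83, 82, 82, 82, 82, 82, 82, 80, 80, 81, 74, 61, 64, 65, 65, 66, 66, 67, 66, 66, 65, 66, 84, 83, 81, 82, 83, 83, 83, 82, 83, 83, 83, 83, 82, 83, 83, 82, 83]
230 [62, 61, 62, 62, 62, 62, 63, 77, 76, 78, 73, 59, 61, 63, 64, 65, 65, 65, 66, 67, 66, 65, 63, 64, 73, 83, 81, 82, 82, 82, 82, 82, 82, 81, 76, 63, 62, 62, 62, 62]
236 [26, 26, 27, 26, 26, 26, 26, 36, 67, 71, 74, 64, 77, 78, 78, 78, 79, 79, 79, 80, 79, 80, 79, 79, 79, 78, 77, 74, 65, 62, 62, 62, 62, 60, 32, 27, 28, 28, 27, 25]
```

Emit:
step_arm(
  series=[
    [8,-2,0,0,0,0,1],
    [15,-3,0,0,0,0,1],
    [15,-3,0,0,0,0,1],
    [15,-3,0,0,0,0,1],
    [8,-2,0,0,0,0,1],
    [2,0,0,0,0,0,1],
    [0,0,-10,0,0,0,1],
    [0,0,-15,0,0,0,1],
    [0,0,-15,0,0,0,1],
    [0,0,-8,0,0,0,1],
    [0,0,0,0,0,0,1],
    [0,0,0,0,0,0,1],
  ],
)

```text
clock: 18.55
tool_pos: [0.5003, 0.095, 0.079]
eef_rot: [0.993, -0.118, -0.004, 0.002]
contact_force: [0.3, -0.3, 0.5]
opening: 0.151
finger_force: 11.9
```

```bash
python3 - <<'E'
from h import *
from lid import C,x,y
s=r.get_state();print(s["clock"],s["q"].round(3),s["tool_pos"],s["opening"],s["contact_force"])
im,d,c=snap("scene");X=cloud(c,d).reshape(-1,3);q=X[:,:2]-s["tool_pos"][:2];a=q@x;b=q@y
for lo in np.arange(.02,.14,.01):
    k=(a>lo)&(a<lo+.01)&(abs(b)<.12)&(X[:,2]>.15)&(X[:,2]<.5);z=np.sort(X[k,2]);print(round(lo,2),k.sum(),z[:3].round(3),np.histogram(z,np.arange(.15,.33,.02))[0])
u,v=proj(c,[s["tool_pos"]])[0].astype(int);cv2.imwrite("pics/s3.png",cv2.resize(im[max(v-110,0):v+50,u-80:u+90],None,fx=4,fy=3.6,interpolation=cv2.INTER_CUBIC))
E
```

```text
18.55 [-0.175  0.742 -0.17   2.009  0.285  0.422 -2.37 ] [0.50027067 0.09499331 0.07895268] 0.15135577699185787 [ 0.25435036 -0.30291981  0.52731678]
0.02 1521 [0.182 0.184 0.184] [  0  12 223 340 139  11  86  36]
0.03 1745 [0.183 0.184 0.184] [  0  40 190 131   0  67 146  90]
0.04 508 [0.19  0.19  0.191] [0 0 8 0 0 0 4 7]
0.05 357 [0.19  0.19  0.191] [ 0  1 31  0  0  0  0  0]
0.06 184 [0.178 0.182 0.186] [  0   3 121   0   0   0   0   0]
0.07 181 [0.151 0.154 0.158] [ 10  10 161   0   0   0   0   0]
0.08 190 [0.15  0.154 0.155] [ 12  14 164   0   0   0   0   0]
0.09 281 [0.15  0.15  0.156] [ 13  14 254   0   0   0   0   0]
0.1 844 [0.15  0.151 0.152] [209 390 245   0   0   0   0   0]
0.11 184 [0.15 0.15 0.15] [184   0   0   0   0   0   0   0]
0.12 0 [] [0 0 0 0 0 0 0 0]
0.13 0 [] [0 0 0 0 0 0 0 0]
```

View pics/s3.png

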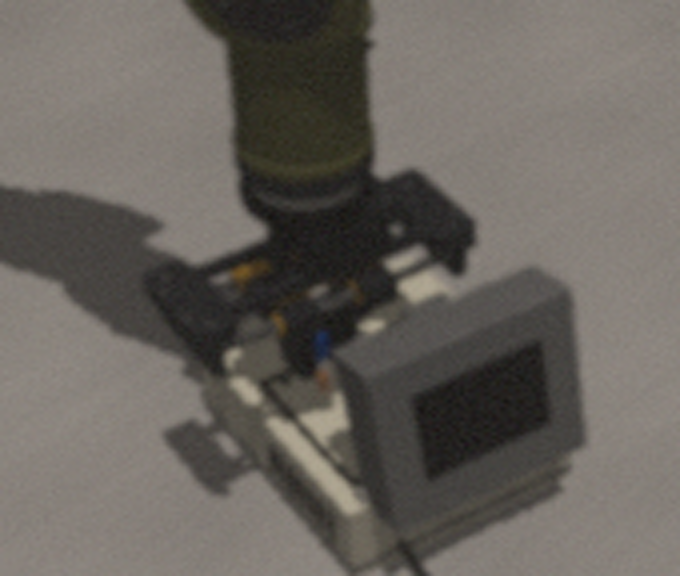

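Scene crop: the vial (blue cap at (322,345)) hangs over the deck in front of the upright lid. The gripper body is about 1 cm clear of the lid.

Emit:
step_arm(
  series=[
    [-1,-1.5,-2,0,0,0,1],
    [0,0,-2,0,0,0,1],
    [0,0,-2,0,0,0,1],
    [0,0,-2,0,0,0,1],
    [0,0,-2,0,0,0,1],
    [0,0,-2,0,0,0,1],
    [0,0,0,0,0,0,1],
  ],
)

```text
clock: 19.3
tool_pos: [0.4994, 0.0933, 0.0666]
eef_rot: [0.993, -0.118, -0.004, 0.002]
contact_force: [0.1, -0.4, -0.2]
opening: 0.151
finger_force: 11.9
```

Emit:
step_arm(
  series=[
    [0,0,-3,0,0,0,1],
    [0,0,-3,0,0,0,1],
    [0,0,-3,0,0,0,1],
    [0,0,-3,0,0,0,1],
    [0,0,0,0,0,0,1],
  ],
)

```text
clock: 19.8
tool_pos: [0.4992, 0.0933, 0.0545]
eef_rot: [0.993, -0.118, -0.004, 0.002]
contact_force: [-0.6, -0.1, -1.5]
opening: 0.151
finger_force: 11.9
```

Emit:
step_arm(
  series=[
    [0,0,-3,0,0,0,1],
    [0,0,-3,0,0,0,1],
    [0,0,-2,0,0,0,1],
    [0,0,-2,0,0,0,1],
    [0,0,-1,0,0,0,1],
    [0,0,0,0,0,0,1],
  ],
)

```text
clock: 20.4
tool_pos: [0.4994, 0.0933, 0.0438]
eef_rot: [0.993, -0.118, -0.004, 0.002]
contact_force: [0.3, -0.8, -0.6]
opening: 0.148
finger_force: 11.9
```

Emit:
step_arm(
  series=[
    [0,0,-0.7,0,0,0,1],
    [0,0,-0.7,0,0,0,1],
    [0,0,0,0,0,0,1],
  ],
)

```text
clock: 20.7
tool_pos: [0.4995, 0.0933, 0.0425]
eef_rot: [0.993, -0.118, -0.004, 0.002]
contact_force: [1.1, -0.9, 0.6]
opening: 0.152
finger_force: 11.9
```

Emit:
step_arm(
  series=[
    [0,0,0,0,0,0,0.8],
    [0,0,0,0,0,0,0.7],
    [0,0,0,0,0,0,0.6],
    [0,0,0,0,0,0,0.6],
    [0,0,0,0,0,0,0.6],
    [0,0,3,0,0,0,0.6],
    [0,0,10,0,0,0,0.6],
    [0,0,20,0,0,0,0.6],
    [0,0,25,0,0,0,0.6],
    [0,0,25,0,0,0,0.6],
    [0,0,25,0,0,0,0.6],
    [0,0,25,0,0,0,0.6],
    [0,0,25,0,0,0,0.6],
    [0,0,25,0,0,0,0.6],
    [-10,0,0,0,0,0,0.6],
    [-20,0,0,0,0,0,1],
    [-20,0,0,0,0,0,1],
    [0,0,0,0,0,0,1],
    [0,0,0,0,0,0,1],
  ],
)

```text
clock: 22.6
tool_pos: [0.4495, 0.0932, 0.2256]
eef_rot: [0.993, -0.118, -0.004, 0.002]
contact_force: [0.5, 0.5, 0.0]
opening: 0.058
finger_force: 0.0
```

```bash
python3 - <<'E'
from h import *
from lid import C,x,y
s=r.get_state();print(s["clock"],s["q"].round(3),s["tool_pos"],s["opening"])
im,d,c=snap("wrist");cv2.imwrite("pics/w6.png",im);X=cloud(c,d)
h=cv2.cvtColor(im,cv2.COLOR_BGR2HSV);m=cv2.inRange(h,(100,110,40),(130,255,255))
n,l,st,ce=cv2.connectedComponentsWithStats(m)
for i in range(1,n):
    if st[i,4]>60:
        P=X[l==i];t=P[P[:,2]>np.percentile(P[:,2],60)];q=t.mean(0)[:2]-C;print(st[i],"ztop",np.percentile(P[:,2],[5,80,95]).round(4),"reader ab",q@x,q@y)
E
```

```text
22.6 [-0.118  0.45  -0.277  2.003  0.183  0.72  -2.314] [0.44951003 0.09324176 0.22558694] 0.05828533389840328
[297 121  16  17 191] ztop [0.1083 0.1102 0.1107] reader ab -0.0012394508044634215 -0.045393816488316904
[203 122  20  15 212] ztop [0.0998 0.1099 0.1105] reader ab -0.0006993006161669251 0.04423301905011271
```

Both caps top out at z 0.110, so the vial is home in well 1 beside the untouched control vial. Next I go over the lid to its rear side.

Emit:
step_arm(
  series=[
    [8,0,5,0,0,0,1],
    [20,1,5,0,0,0,1],
    [25,2,0,0,0,0,1],
    [30,2,0,0,0,0,1],
    [30,3,0,0,0,0,1],
    [30,3,0,0,0,0,1],
    [25,2,0,0,0,0,1],
    [15,2,0,0,0,0,1],
    [5,0,0,0,0,0,1],
    [0,0,0,0,0,0,1],
    [0,0,-20,0,0,0,1],
    [0,0,-25,0,0,0,1],
    [0,0,-22,0,0,0,1],
    [0,0,-10,0,0,0,1],
    [0,0,-5,0,0,0,1],
    [0,0,0,0,0,0,1],
    [0,0,0,0,0,0,1],
  ],
)

```text
clock: 24.35
tool_pos: [0.6382, 0.1086, 0.1546]
eef_rot: [0.993, -0.118, -0.003, 0.002]
contact_force: [0.9, 0.8, -0.4]
opening: 0.007
finger_force: 0.0
```

```bash
python3 - <<'E'
from h import *
from lid import C,x,y
s=r.get_state();print(s["clock"],s["q"].round(3),s["tool_pos"],s["contact_force"])
H=C+.085*x;q=s["tool_pos"][:2]-C;print("a,b",q@x,q@y)
# tip-centre path, corner on lid point (118,42)
for t in np.r_[1.35,1.25:-.01:-.125,0]:
    f=.118*np.cos(t)-.042*np.sin(t);h=.118*np.sin(t)+.042*np.cos(t)
    p=H-(f-.009)*x; print(round(t,3),(p*1000).round(1),round((.075+h-.039)*1000,1))
E
```

```text
24.35 [-0.114  0.778 -0.239  1.529  0.221  0.868 -2.238] [0.63820906 0.10856796 0.15463692] [ 0.9110395   0.75790284 -0.4400352 ]
a,b 0.13056942909327915 0.0009632238417921268
1.35 [617.1 112.6] 160.3
1.25 [605.  115.5] 161.2
1.125 [589.8 119.2] 160.6
1.0 [574.8 122.7] 158.0
0.875 [560.2 126.2] 153.5
0.75 [546.3 129.6] 147.2
0.625 [533.3 132.7] 139.1
0.5 [521.3 135.5] 129.4
0.375 [510.6 138.1] 118.3
0.25 [501.3 140.3] 105.9
0.125 [493.6 142.2] 92.4
0.0 [487.7 143.6] 78.0
0.0 [487.7 143.6] 78.0
```

Emit:
step_arm(
  series=[
    [-5,1,1.5,0,0,0,1],
    [-5,1,1.5,0,0,0,1],
    [-5,1,1.5,0,0,0,1],
    [-6,1,1,0,0,0,1],
    [-6,1.5,0.5,0,0,0,1],
    [-6,1.5,0.5,0,0,0,1],
    [-7.6,1.8,-0.3,0,0,0,1],
    [0,0,0,0,0,0,1],
  ],
)

```text
clock: 25.15
tool_pos: [0.5957, 0.1176, 0.1599]
eef_rot: [0.993, -0.117, -0.004, 0.002]
contact_force: [1.1, 0.4, 2.3]
opening: 0.005
finger_force: 0.9
```

Emit:
step_arm(
  series=[
    [-7.6,1.8,-0.3,0,0,0,1],
    [-7.5,1.8,-1.3,0,0,0,1],
    [-7.5,1.8,-1.3,0,0,0,1],
    [-7.3,1.7,-2.2,0,0,0,1],
    [-7.3,1.7,-2.3,0,0,0,1],
    [-7,1.7,-3.1,0,0,0,1],
    [-7,1.7,-3.2,0,0,0,1],
    [0,0,0,0,0,0,1],
  ],
)

```text
clock: 25.95
tool_pos: [0.5438, 0.1296, 0.1454]
eef_rot: [0.993, -0.117, -0.005, 0.003]
contact_force: [1.4, 0.4, 1.0]
opening: 0.006
finger_force: 0.6
```

Emit:
step_arm(
  series=[
    [-5.3,1.5,-3.2,0,0,0,1],
    [-5.3,1.5,-3.2,0,0,0,1],
    [-6,1.4,-4.8,0,0,0,1],
    [-6,1.4,-4.8,0,0,0,1],
    [-5.3,1.3,-5.5,0,0,0,1],
    [-5.3,1.3,-5.5,0,0,0,1],
    [-3.1,0.7,-4.1,0,0,0,1],
    [-3.1,0.7,-4.1,0,0,0,1],
    [-3.1,0.7,-4.1,0,0,0,1],
    [-2.6,0.6,-4.5,0,0,0,1],
    [-2.6,0.6,-4.5,0,0,0,1],
    [0,0,0,0,0,0,1],
  ],
)

```text
clock: 27.15
tool_pos: [0.4974, 0.1412, 0.0971]
eef_rot: [0.993, -0.117, -0.004, 0.002]
contact_force: [-0.8, -0.9, 2.2]
opening: 0.007
finger_force: 0.9
```

Emit:
step_arm(
  series=[
    [-2,0.5,-3,0,0,0,1],
    [-1,0.3,-3,0,0,0,1],
    [-1,0.3,-3,0,0,0,1],
    [-1,0.3,-2,0,0,0,1],
    [-1,0.3,-2,0,0,0,1],
    [0,0,0,0,0,0,1],
  ],
)

```text
clock: 27.75
tool_pos: [0.4919, 0.1427, 0.0846]
eef_rot: [0.993, -0.118, -0.004, 0.002]
contact_force: [-1.7, -1.5, 3.0]
opening: 0.007
finger_force: 1.6
```

Emit:
step_arm(
  series=[
    [-0.5,0,-1.5,0,0,0,1],
    [-0.5,0,-1.5,0,0,0,1],
    [0,0,-1,0,0,0,1],
    [0,0,0,0,0,0,1],
  ],
)

```text
clock: 28.15
tool_pos: [0.4913, 0.1429, 0.0804]
eef_rot: [0.993, -0.118, -0.004, 0.002]
contact_force: [-0.1, -0.2, 0.4]
opening: 0.005
finger_force: 0.0
```

Emit:
step_arm(
  series=[
    [0,0,-1,0,0,0,1],
    [0,0,-1,0,0,0,1],
    [0,0,0,0,0,0,1],
  ],
)

```text
clock: 28.45
tool_pos: [0.491, 0.143, 0.0787]
eef_rot: [0.993, -0.118, -0.004, 0.002]
contact_force: [-1.1, 0.5, 1.8]
opening: 0.003
finger_force: 1.1
```

Emit:
step_arm(
  series=[
    [0,0,-0.7,0,0,0,1],
    [0,0,-0.7,0,0,0,1],
    [0,0,0,0,0,0,1],
  ],
)

```text
clock: 28.75
tool_pos: [0.4906, 0.143, 0.0776]
eef_rot: [0.993, -0.118, -0.004, 0.002]
contact_force: [-3.1, 1.8, 5.3]
opening: 0.006
finger_force: 3.2
```

Emit:
step_arm(
  series=[
    [0,0,-0.7,0,0,0,1],
    [0,0,0,0,0,0,1],
  ],
)

```text
clock: 28.95
tool_pos: [0.4905, 0.1431, 0.0771]
eef_rot: [0.993, -0.118, -0.004, 0.002]
contact_force: [-2.9, 1.4, 10.3]
opening: -0.001
finger_force: 4.7
```

Emit:
step_arm(
  series=[
    [0,0,3,0,0,0,1],
    [0,0,10,0,0,0,1],
    [0,0,20,0,0,0,1],
    [0,0,25,0,0,0,1],
    [-10,0,25,0,0,0,1],
    [-20,-20,20,0,0,0,1],
    [-20,-40,20,0,0,0,1],
    [0,-45,0,0,0,0,1],
    [0,-45,0,0,0,0,1],
    [0,-45,0,0,0,0,1],
    [0,-45,0,0,0,0,1],
    [0,-20,0,0,0,0,1],
    [0,0,0,0,0,0,1],
    [0,0,0,0,0,0,1],
    [0,0,0,0,0,0,1],
    [0,0,0,0,0,0,1],
  ],
)

```text
clock: 30.55
tool_pos: [0.4412, -0.1156, 0.1998]
eef_rot: [0.993, -0.116, -0.004, 0.002]
contact_force: [0.4, 1.0, -0.0]
opening: 0.007
finger_force: 0.0
```

```bash
python3 lid.py; python3 -c "
from h import *
s=r.get_state();print(s['clock'],s['tool_pos'],s['contact_force'])"
```

```text
-0.03 1021 [0.115 0.118 0.121]
0.02 816 [0.115 0.118 0.121]
0.06 612 [0.114 0.117 0.12 ]
0.09 63 [0.114 0.117 0.121]
30.6 [ 0.44124714 -0.11583624  0.19974737] [ 0.42047692 -0.24853889  0.11296526]
```

The lid lies flat at z 0.117 and has stayed shut for over a second with the robot clear, so I'm handing in.

```bash
python3 -c "
from plant import r
print(r.finish_job())"
```

```text
the job is handed in; nothing more can be done
None
```

The job is handed in at about 31 s: the key press freed the lid and it sprang fully open untouched, the vial stands home in well 1, and the lid is latched shut (peak push about 10 N), with the control vial seen still in place and the bowl and tub never approached.

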